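# Pin the lamb-tag box shut and hold it down

## Robot

A 7-joint arm with a two-finger parallel gripper is mounted at the origin on the work surface. World frame = base frame: x ahead of the robot, y to its left, z up, the work surface at z = 0. Lengths are in m, angles in rad, forces in N, time in s.
With the tool pointing down it reaches from about 0.4 to 0.85 m from the base axis. Payload 10.4 kg.
Tool frame: the origin (TCP) lies midway between the tips of the shut fingers; the grasp point (between the pads) lies manip.pinch_z behind it (manip.pinch_z is the distance from the TCP to the grasp point, in m); z points along the fingers, y is the direction in which the jaws open and shut (so a half turn about z gives the same grasp; the last joint's range is limited). The gripper opens to 85 mm and grips with 20 to 120 N. Pads are 22 mm wide; open, the fingers measure 114 mm over their backs; the gripper's body (76 mm by 85 mm) begins 54 mm behind the grasp point. The pads swing forward as they close: fully open they stand 13 mm farther back than shut.
Start: joints at [-1.264, 0.332, -0.065, 1.46, 0.022, 1.35, -0.088], TCP at [0.202, 0.591, 0.231] pointing down, gripper open.
Joint ranges: [-2.6, 2.6], [-0.5, 2.12], [-1.47, 1.34], [0.16, 2.42], [-1.27, 4.41], [0.06, 2.06], [-2.6, 2.6]. Speed limits (rad/s): [2.22, 2.22, 2.79, 2.79, 3.14, 3.14, 3.14].

## Interface

Orientations are given as a unit quaternion [x, y, z, w].
In Python, from workcell import manip gives the robot as it stands.
- The arm moves only by the shell command python3 -m handwheel 'ROWS' [FORCE]. ROWS is JSON, a list that holds one entry, the list of rows, each a list of 7 numbers: the shift along the tool's x, y, z in m, then the turn, a rotation vector about the tool's x, y, z in rad, then the finger opening in m, from 0 to 0.0854. In form: [[[tx, ty, tz, ax, ay, az, claw], ...]]. A call has 1 to 8 rows; each row is the pose to reach, as a shift and turn from the pose commanded when the call began, along the tool's axes at that moment; what a row does not reach only later rows make up. A row lasts 1/8 s, in which the tool goes at most 62.5 mm and 10.7 degrees, less where a joint would pass 70% of its speed; a pose out of reach is approached as far as the arm can. A call with a gripper value outside its range is refused whole. The fingers move at their own pace and stop on an object; FORCE is the grip in N (left out, the last holds). Time passes only in rows, so rows that repeat a pose let the fingers close. It gives the time, the measured TCP pose, the force and the opening at its end, in the units of the state.
- manip.get_obs(): the state, without advancing time (a new reading comes with each control period).
- manip.camera(name): name is "scene" or "side" or "wrist"; returns the picture (420x560x3 uint8, blue, green, red); there is no depth.
- manip.calibration(name): a dict with "fx", "fy", "cx", "cy" (pixels), "view" (4x4, takes a point from world to camera coordinates); the wrist camera has in their place "tool_from_camera" (4x4, takes a point from camera to tool coordinates, whose origin is the TCP and whose axes are the flange's). Camera axes: x right, y up, looking along -z (the intrinsics and any distortion apply to the point x, -y, -z); pixel columns grow to the right and rows downward; lengths in m; the calibration is good to about 2 mm. A picture is of the moment at which its call begins: read the wrist's pose just before it. calibration takes no time and is no camera call.
- manip.hand_in(): hands the job in, once; it reports no verdict.
The state is a dict: "clock": time; "joint_pos": joint angles; "joint_velocities": joint speeds; "tau": joint torques, N m; "position": TCP position; "ee_rot": TCP orientation; "ft_force": force on the tool from outside, world axes, zero at the start; "torque": the same for the moment, N m; "grip_width": opening from 0.0 (shut) to 1.0 (fully open).
Only numpy, scipy, OpenCV 4.12 (cv2) and the standard library are available. Lean on these libraries where they do the work, as an engineer would, in place of code of your own. Each camera call takes 0.05 s, during which the arm holds its last target.

## Task

Swing the open lid of the tag box shut, then take the steel locking pin with the round knob from the drilled cedar block, push it down through the lined-up holes of the lid's lug and the box's lug, and bear down on it until its collar sits flat on the lid's lug and the lid is squeezed fully shut on its springy seal. Finish while still gripping the pin and pressing it down, so that the lid stays shut for me to fit the retaining clip underneath; do not let go. Leave the marker pen, the jar of tag pins and the applicator where they are.

Things in the scene. Friction and masses are not known exactly. Their poses are not given: they have to be found in the camera images.
- tagbox: Battered bare-metal tag box, 190 x 130 mm and 75 mm tall without its lid, screwed to the shelf. Origin: centre of its underside; x along its 190 mm length and its hinge, y across it towards the hinge, z up. The hinge line lies at y = +67 mm, 75 mm above the shelf. On the opposite (-y) side the box's lug, a level dark steel tab 44 mm wide and 5 mm thick, stands out 52 mm from the wall, its top 80 mm above the shelf. Four white lamb tags lie inside.
- lid (a joint): Hinge of the lid, rad: 0 = fully shut, 1.57 = upright, at most 1.8 (leaning back). The stiff hinge lets the lid stand at any start value; pushed over towards the box to below about 1.0 it falls by itself onto the seal and rests there at about 0.05, some 8 mm high at the lug. A springy rubber strip 7.5 mm proud of the front rim holds it up: about 8 N straight down at the lug shuts it to 0, where it stops hard; let go, it rises again.
- lid_centre (a point): Middle of the lid's outer face. The lid is a flat metal slab 190 x 130 x 10 mm; this point turns with it: its x along the hinge, its y from the free edge to the hinge, its z out of the outer face. The free edge lies 65 mm from this point along -y.
- lid_hole (a point): Centre of the 17 mm hole in the lid's lug, at its upper face (the face that points up when shut). The lug is a dark steel tab, 44 mm wide and 5 mm thick, on top of the lid's free edge and standing out 50 mm past it; the hole lies 26 mm past the free edge, 158 mm from the hinge line, and the tip of the tab 24 mm farther. Shut, this face is level, 90 mm above the shelf, and there is nothing higher on the lid or box. Axes as lid_centre.
- lower_hole (a point): Centre of the 14 mm hole in the box's lug, at its upper face, 80 mm above the shelf; its axis is upright. With the lid shut the two holes are in line, 5 mm of air between the lugs. The space below is free down to the shelf.
- pin_knob (a point): Centre of the plain steel locking pin's round knob (20 mm across, 30 mm tall, axis upright = z): the place to grip. Below the knob is a collar 30 mm across and 5 mm thick, its top 15 mm and its underside 20 mm below this point. At the start the collar rests on the block, 45 mm above the shelf, and the shank hangs in one of the block's two 14 mm holes. Mass about 120 g.
- pin_collar (a point): Centre of the underside of the pin's collar, 20 mm below the knob's centre: this face must come to sit on the lid's lug.
- pin_tip (a point): Lower end of the pin, 62 mm below the knob's centre and 42 mm below the collar's underside. The shank is 12 mm thick, its last 9 mm tapering to 5 mm.
- block: Cedar offcut 150 x 55 x 45 mm fixed on the shelf, origin at the centre of its underside, x along its length. Two upright 14 mm holes, 35 mm either side of its middle along x: the pin stands in one, the marker pen in the other.
- pen: Capped marker pen standing in the block's other hole: leave it. Origin where it rests on the block's top; the cap is 21 mm thick and ends 58 mm higher.
- jar: Squat amber glass jar of tag pins with a metal cap, 86 mm wide and 74 mm tall, loose; origin at the centre of its underside. Leave it.
- applicator: Silver zinc tag applicator (pliers), about 235 mm long, 90 mm wide over the handles and 20 mm high, lying loose; origin on the shelf under its pivot, handles to its -x. Leave it.
Not all that is in view belongs to the job. There is more than one size of the part that bears pin_knob; the job needs the smaller.

How it is judged:
On the way, in this order (a step that is already met when the one before it is completed fails the run):
1. the lid has been swung down onto its seal (value of joint lid below 0.12 rad), for 0.2 s.
2. the pin's shank has gone down through the holes of both lugs (z of pin_tip in the frame of lower_hole below -0.008 m and horizontal distance between pin_tip and lower_hole below 0.005 m and z of pin_tip in the frame of lid_hole below -0.008 m and horizontal distance between pin_collar and lid_hole below 0.008 m), for 0.1 s.
At the end, for the whole second after the job is handed in: Pin upright (0.1 rad) through both lugs: tip over 25 mm below the top of the box's lug, within 4 mm of the hole's axis; collar within 3 mm of the lid's lug and 5 mm of its hole, bearing on it with over 3 N; lid joint below 0.02 rad; fingers still holding the pin (over 2 N) (value of joint lid below 0.02 rad and z of pin_tip in the frame of lower_hole below -0.025 m and horizontal distance between pin_tip and lower_hole below 0.004 m and z of pin_collar in the frame of lid_hole below 0.003 m and horizontal distance between pin_collar and lid_hole below 0.005 m and angle between pin_tip's own z axis and vertical below 0.1 rad and contact force between pin and lid above 3 N and contact force between the fingers and pin above 2 N); the arm keeps its last pose, push and grip.
It fails at once if the marker pen is knocked or taken out of the block (distance of pen from where it was at the start of the episode above 0.015 m).
It fails at once if the jar is moved (distance of jar from where it was at the start of the episode above 0.02 m).
It fails at once if the applicator is moved (distance of applicator from where it was at the start of the episode above 0.02 m).
It also fails if it takes over 51 s, if anything falls off the work surface, if the arm or the gripper's body presses on something with over 40 N, if the wrist force passes 120 N, or if a joint passes its speed limit or range.

## Working session

There is one attempt and no reset: what is moved stays moved. The work goes in short steps, Python scripts to look and compute and a shell command to move; the robot and the scene stay as the last step left them, time stands still between calls to the robot, and variables do not carry over. Pictures are saved under pics/ and viewed, and the job is handed in when it is done.

```bash
ls; mkdir -p pics
python3 - <<'E'
from workcell import manip
import cv2,json
print(manip.get_obs(), manip.pinch_z)
for n in ("scene","side","wrist"):
    im=manip.camera(n); cv2.imwrite(f"pics/{n}0.png",im); print(n,manip.calibration(n))
E
```

```text
pics
{'clock': 0.0, 'joint_pos': array([-1.263623  ,  0.33289929, -0.06469637,  1.460941  ,  0.02160686,
        1.34993229, -0.08850523]), 'joint_velocities': array([ 0.00122173,  0.0008919 , -0.00030207,  0.00028467, -0.00074211,
       -0.0002325 ,  0.00033029]), 'tau': array([-2.42467559e-04, -6.25448942e+01,  4.89546626e-02, -3.91618824e+01,
        1.61172647e-02,  9.66717635e-03,  1.15633472e-05]), 'position': array([0.20227778, 0.59095233, 0.23049897]), 'ee_rot': array([ 1.64133665e-01,  9.86437828e-01, -7.37379203e-04, -8.33650686e-05]), 'ft_force': array([-1.07195936, -0.33384538, -0.34660812]), 'torque': array([0.00593509, 0.01592671, 0.01813544]), 'grip_width': 1.0019696503473792} 0.0187
scene {'fx': 531.2917305532428, 'fy': 531.2917305532428, 'cx': 278.66802720526175, 'cy': 209.96568062942805, 'view': array([[-0.83895715,  0.54370358,  0.02318027,  0.45019449],
       [-0.27600151, -0.46181964,  0.84293878,  0.07711067],
       [ 0.46901394,  0.70079172,  0.5375099 , -1.60276885],
       [ 0.        ,  0.        ,  0.        ,  1.        ]])}
side {'fx': 388.3877892180697, 'fy': 388.3877892180697, 'cx': 277.51366913516864, 'cy': 204.91638024128943, 'view': array([[ 0.82543035, -0.56449729,  0.0027471 , -0.4253421 ],
       [ 0.40023334,  0.58865504,  0.70235213, -0.28016791],
       [-0.39809297, -0.57864328,  0.71182438, -0.96890808],
       [ 0.        ,  0.        ,  0.        ,  1.        ]])}
wrist {'fx': 338.87121186794565, 'fy': 338.87121186794565, 'cx': 283.4238805650354, 'cy': 214.1400135980828, 'tool_from_camera': array([[-1.18435782e-03,  9.45475001e-01,  3.25692522e-01,
         8.37609704e-02],
       [ 9.99999147e-01,  9.40314186e-04,  9.06724083e-04,
        -2.07634643e-04],
       [ 5.51031655e-04,  3.25693318e-01, -9.45475308e-01,
        -1.41472303e-01],
       [ 0.00000000e+00,  0.00000000e+00,  0.00000000e+00,
         1.00000000e+00]])}
```

View pics/scene0.png

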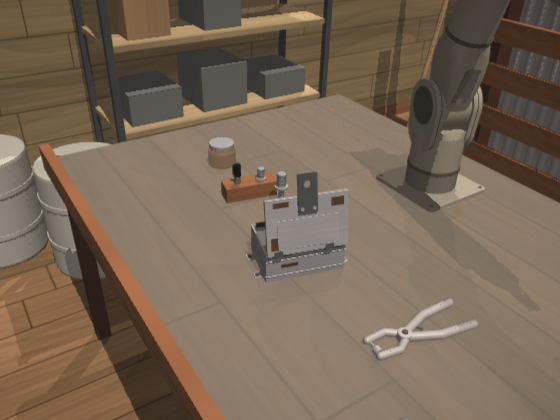

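View pics/side0.png

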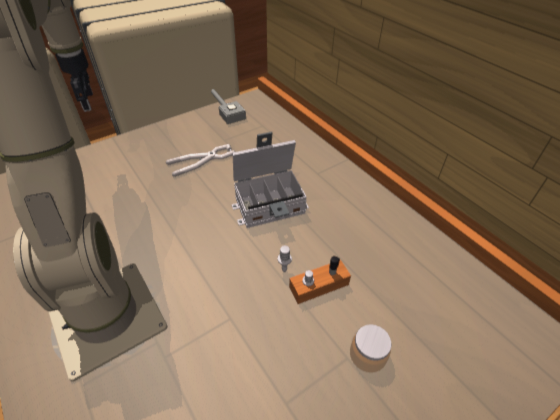

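View pics/wrist0.png

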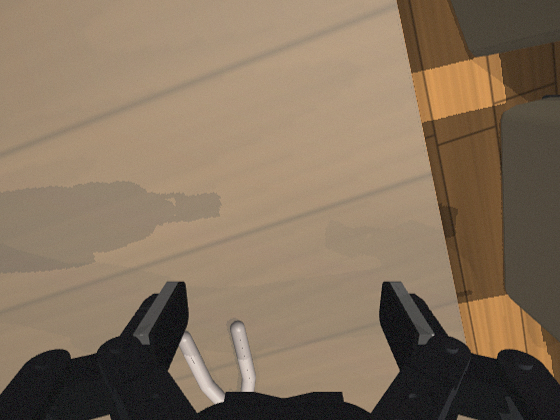

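Scene view: the box is at about (300,240) with its lid open. The block is at (250,187), with the pen cap at (237,170). The jar is at (222,152) and the applicator at (415,330).

Things that could be taken for the pin:
- **Knob in the block:** scene (261,173), side (308,278).
- **Free-standing, larger knob:** scene (281,180), side (285,254).
- **Pen cap (black):** side (335,264).

I'll check close crops before choosing.

```bash
cat > h.py <<'E'
import numpy as np,cv2
from workcell import manip
from scipy.spatial.transform import Rotation as R
def cal(n,obs=None):
    c=manip.calibration(n)
    if n=="wrist":
        o=obs or manip.get_obs(); T=np.eye(4); T[:3,:3]=R.from_quat(o["ee_rot"]).as_matrix(); T[:3,3]=o["position"]
        M=T@c["tool_from_camera"]
    else: M=np.linalg.inv(c["view"])
    return c,M
def ray(n,u,v,obs=None):
    c,M=cal(n,obs); d=np.array([(u-c["cx"])/c["fx"],-(v-c["cy"])/c["fy"],-1.]); d=M[:3,:3]@d
    return M[:3,3],d/np.linalg.norm(d)
def onz(n,u,v,z,obs=None):
    o,d=ray(n,u,v,obs); return o+d*(z-o[2])/d[2]
def tri(rs):
    A=0;b=0
    for o,d in rs:
        P=np.eye(3)-np.outer(d,d);A=A+P;b=b+P@o
    x=np.linalg.solve(A,b); return x,[np.linalg.norm((np.eye(3)-np.outer(d,d))@(x-o)) for o,d in rs]
def proj(n,p,obs=None):
    c,M=cal(n,obs); q=np.linalg.inv(M)@np.append(p,1); return c["cx"]-c["fx"]*q[0]/q[2], c["cy"]+c["fy"]*q[1]/q[2]
def crop(src,out,x0,y0,x1,y1,k):
    im=cv2.imread(src)[y0:y1,x0:x1]; cv2.imwrite(out,cv2.resize(im,None,fx=k,fy=k,interpolation=cv2.INTER_CUBIC))
E
python3 - <<'E'
from h import *
crop("pics/scene0.png","pics/c1.png",210,130,360,290,5) if False else crop("pics/scene0.png","pics/c1.png",200,135,360,285,4)
crop("pics/side0.png","pics/c2.png",220,120,400,300,3.3) if False else crop("pics/side0.png","pics/c2.png",220,120,400,300,3)
E
```

```text
(no output)
```

View pics/c1.png

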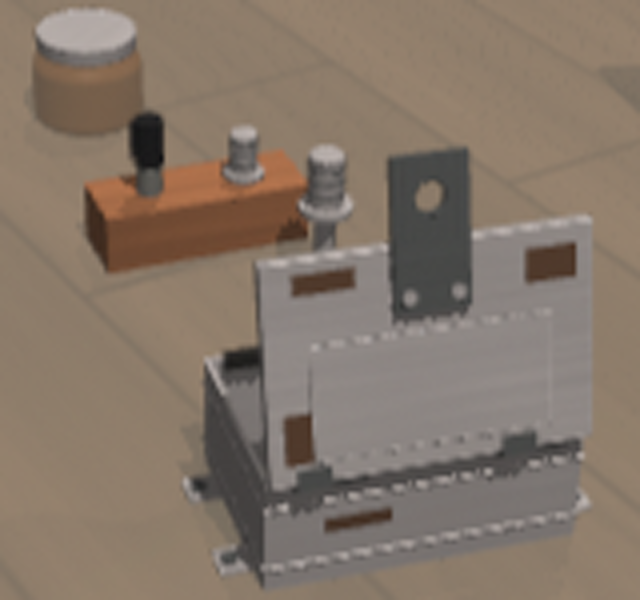

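View pics/c2.png

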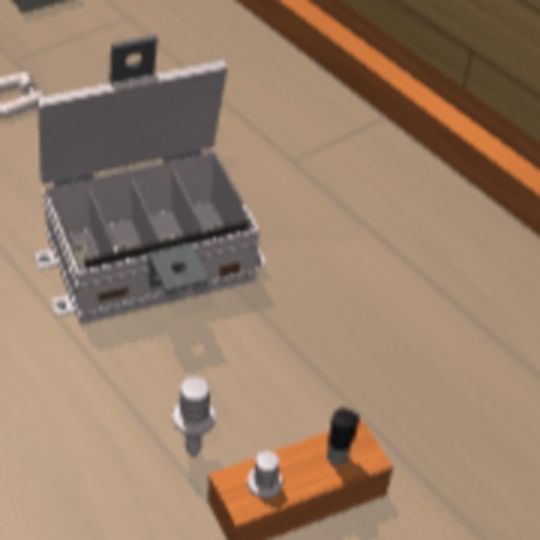

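The crops show the small knob in the cedar block (scene crop 243,150; side crop 266,467). The larger pin stands free between the block and the box (side crop 195,400). I choose the one in the block. Next I measure.

Run:
```python
from h import *
S=lambda x,y:("scene",200+x/4-.4,135+y/4-.4)
D=lambda x,y:("side",220+x/3-.3,120+y/3-.3)
def t(n,a,b): print(n,*[np.round(q,4) for q in tri([ray(*a),ray(*b)])])
t("knobtop",S(243,131),D(266,456))
t("knobctr",S(243,152),D(266,467))
t("collar",S(243,173),D(265,483))
t("pencap top",S(147,118),D(344,415))
t("bigtop",S(326,152),D(194,383))
t("bigcollar",S(326,206),D(194,416))
t("jar top",S(86,30),("side",373,342))
t("lidhole",S(429,195),D(134,60))
print("lower",onz(*D(179,268),.08))
# lug corners (side): top face
for p in [(148,255),(190,249),(207,283),(163,291)]: print("lug",onz(*D(*p),.08))
# lid top edge corners, scene outer face
t("lidL",S(257,262),D(225,66)); t("lidR",S(590,217),D(40,97))
# base corner
for p in [(266,585),(580,537)]: print("base",onz(*S(*p),0))
for p in [(88,183),(280,152),(308,190),(107,215)]: print("block scene top",onz(*S(*p),.045))
for p in [(209,474),(362,427),(391,468),(237,524)]: print("block side top",onz(*D(*p),.045))
print("appl pivot",onz("scene",405,333,.02), onz("side",211,156,.02))
```

```text
knobtop [ 0.4595 -0.2173  0.0822] [0. 0.]
knobctr [ 0.4601 -0.2172  0.0657] [0.0006 0.0006]
collar [ 0.4583 -0.22    0.0469] [0.0006 0.0006]
pencap top [ 0.5279 -0.2324  0.1038] [0.0002 0.0002]
bigtop [ 0.4455 -0.1328  0.1011] [0. 0.]
bigcollar [ 0.4439 -0.1348  0.0578] [0.0008 0.0008]
jar top [ 0.4682 -0.4383  0.0721] [0.0003 0.0003]
lidhole [0.5598 0.1338 0.2318] [0.0008 0.0008]
lower [0.52417555 0.00388101 0.08      ]
lug [0.50918936 0.03536467 0.08      ]
lug [0.54775924 0.01912834 0.08      ]
lug [ 0.53495455 -0.02745291  0.08      ]
lug [ 0.49451661 -0.01251029  0.08      ]
lidL [0.649  0.1072 0.2043] [0.0002 0.0002]
lidR [0.4721 0.1636 0.2071] [0.001 0.001]
base [0.65243484 0.12614547 0.        ]
base [0.47166629 0.18545402 0.        ]
block scene top [ 0.5580319  -0.26582729  0.045     ]
block scene top [ 0.4166207  -0.23567543  0.045     ]
block scene top [ 0.42940171 -0.1781015   0.045     ]
block scene top [ 0.56776686 -0.21936442  0.045     ]
block side top [ 0.42548891 -0.18511923  0.045     ]
block side top [ 0.56655337 -0.22135533  0.045     ]
block side top [ 0.55867913 -0.26842754  0.045     ]
block side top [ 0.41607448 -0.23809505  0.045     ]
appl pivot [0.51379603 0.42465447 0.02      ] [0.50468317 0.40651772 0.02      ]
```

Positions agree with the given sizes: the knob comes out at z 0.066, the pin-to-pen distance at 70 mm and the hinge edge at 190 mm. The lid stands at about 1.33 rad. Now I move behind the lid's lug with the fingers shut.

```bash
python3 -m handwheel '[[[-0.054,-0.0287,0,0,0,0,0],[-0.108,-0.0574,0,0,0,0,0],[-0.162,-0.086,0,0,0,0,0],[-0.216,-0.115,0,0,0,0,0],[-0.27,-0.1435,0,0,0,0,0],[-0.324,-0.172,0,0,0,0,0],[-0.378,-0.201,0,0,0,0,0],[-0.432,-0.23,0,0,0,0,0]]]' 40
python3 - <<'E'
from h import *
cv2.imwrite("pics/scene1.png",manip.camera("scene")); cv2.imwrite("pics/side1.png",manip.camera("side"))
E
```

```text
clock: 1.15
position: [0.5376, 0.2322, 0.2313]
ee_rot: [0.164, 0.986, 0.0, -0.0]
ft_force: [1.1, 0.6, 0.3]
grip_width: -0.002
```

View pics/scene1.png

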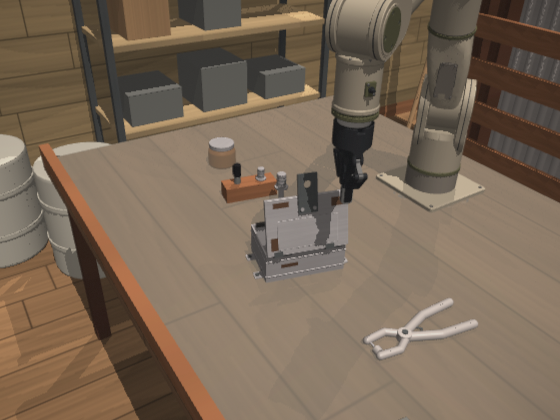

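View pics/side1.png

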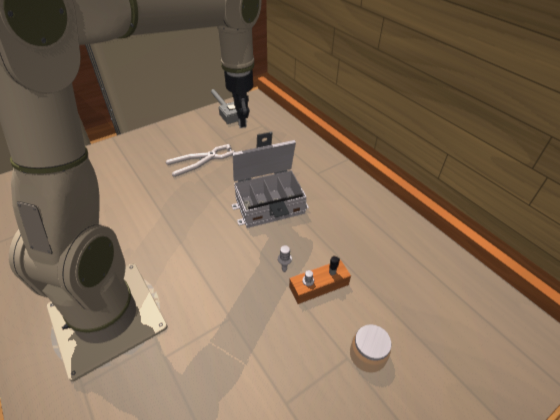

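The gripper is behind the lid, in line with its right edge in the scene view and clear of it. Next I shift across to the lug and push.

```bash
python3 -m handwheel '[[[-0.053,0,0.016,0,0,0,0],[-0.053,-0.03,0.016,0,0,0,0],[-0.053,-0.055,0.016,0,0,0,0],[-0.053,-0.075,0.016,0,0,0,0],[-0.053,-0.09,0.016,0,0,0,0],[-0.053,-0.105,0.016,0,0,0,0],[-0.053,-0.12,0.016,0,0,0,0],[-0.053,-0.13,0.016,0,0,0,0]]]'
python3 - <<'E'
from h import *
cv2.imwrite("pics/scene2.png",manip.camera("scene"))
E
```

```text
clock: 2.25
position: [0.5444, 0.0927, 0.2154]
ee_rot: [0.164, 0.986, 0.0, 0.0]
ft_force: [0.2, 0.2, 0.2]
grip_width: -0.001
```

View pics/scene2.png

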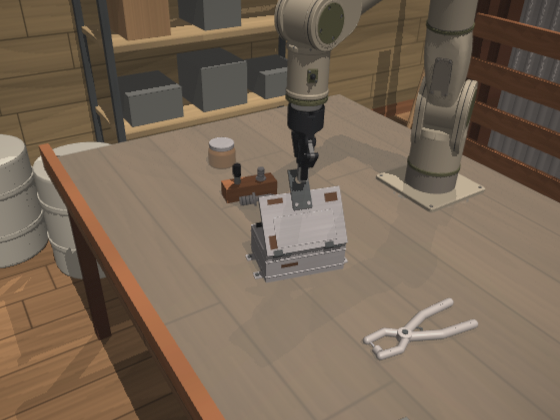

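The lid leans over under the fingers at about (300,190). I keep pushing.

```bash
python3 -m handwheel '[[[0,-0.012,0,0,0,0,0],[0,-0.024,0,0,0,0,0],[0,-0.034,0,0,0,0,0],[0,-0.034,0,0,0,0,0],[0,-0.034,0,0,0,0,0]]]'
python3 - <<'E'
from h import *
cv2.imwrite("pics/scene3.png",manip.camera("scene"));cv2.imwrite("pics/side3.png",manip.camera("side"))
crop("pics/scene3.png","pics/c3.png",200,135,360,285,4)
E
```

```text
clock: 2.92
position: [0.5337, 0.0619, 0.2153]
ee_rot: [0.164, 0.986, 0.0, 0.0]
ft_force: [-0.9, 0.9, 0.2]
grip_width: 0.003
```

View pics/c3.png

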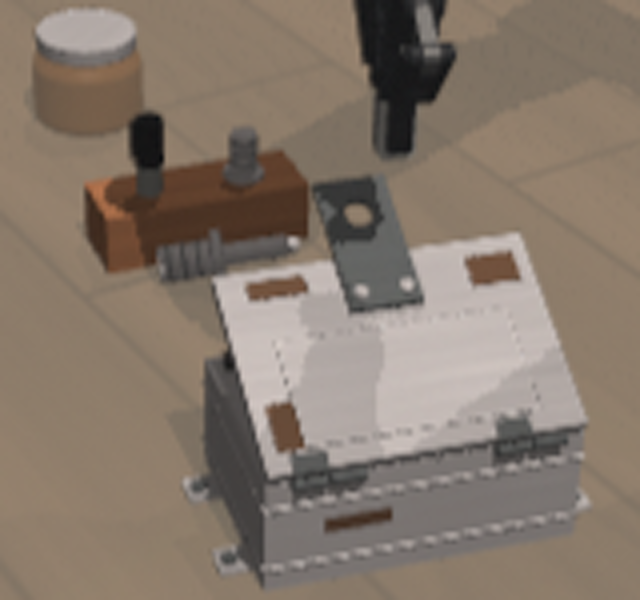

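View pics/side3.png

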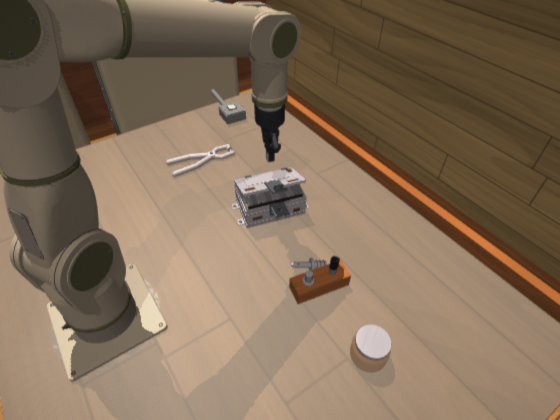

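The lid has gone past the tipping point. The big spare pin toppled on its own and now lies along the block's near edge, on the box side. I wait a moment and open the fingers, to see the lid come to rest.

```bash
python3 -m handwheel '[[[0,0,-0.02,0,0,0,0.0],[0,0,-0.02,0,0,0,0.05],[0,0,-0.02,0,0,0,0.05]]]'
python3 - <<'E'
from h import *
cv2.imwrite("pics/scene4.png",manip.camera("scene"));cv2.imwrite("pics/side4.png",manip.camera("side"))
a=cv2.imread("pics/scene4.png")[135:285,200:360];b=cv2.imread("pics/side4.png")[130:300,220:380]
a=cv2.resize(a,(400,375));b=cv2.resize(b,(400,425));
o=np.zeros((425,800,3),np.uint8);o[:375,:400]=a;o[:,400:]=b;cv2.imwrite("pics/c4.png",o)
E
```

```text
clock: 3.4
position: [0.5335, 0.0617, 0.2347]
ee_rot: [0.164, 0.986, -0.0, -0.0]
ft_force: [-0.9, 0.2, -0.1]
grip_width: 0.421
```

View pics/c4.png

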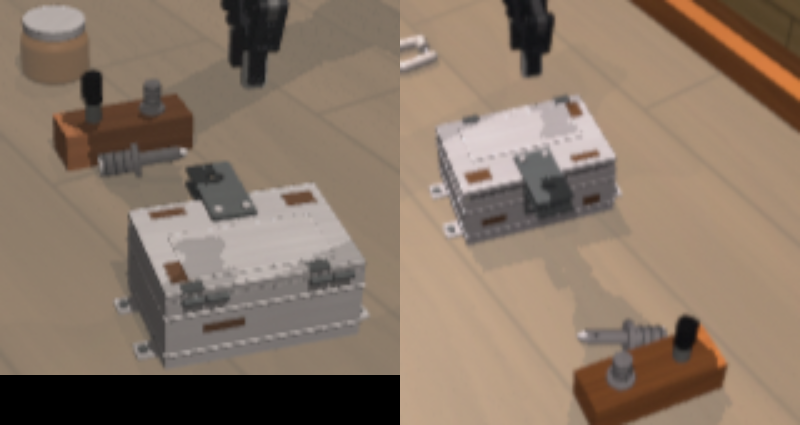

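The lid lies on its seal. The spare pin lies on the shelf beside the block. I move over the knob to look.

```bash
python3 -m handwheel '[[[-0.004,-0.058,0,0,0,0,0.05],[-0.008,-0.116,0,0,0,0,0.05],[-0.012,-0.174,0,0,0,0,0.05],[-0.016,-0.232,0.03,0,0,0,0.05],[-0.02,-0.288,0.06,0,0,0,0.05],[-0.02,-0.288,0.06,0,0,0,0.05],[-0.02,-0.288,0.06,0,0,0,0.05]]]'
python3 - <<'E'
from h import *
o=manip.get_obs();print(o["position"],o["ee_rot"])
cv2.imwrite("pics/wrist5.png",manip.camera("wrist"))
for p in [(.459,-.218,.08),(.459,-.218,.045)]: print(proj("wrist",p,o))
E
```

```text
clock: 4.38
position: [0.4592, -0.2173, 0.1749]
ee_rot: [0.164, 0.986, 0.0, -0.0]
ft_force: [0.9, 0.4, 0.1]
grip_width: 0.586
[ 0.45918209 -0.21726472  0.17490414] [ 1.64408283e-01  9.86392291e-01  8.39645510e-05 -3.97689834e-04]
(np.float64(282.99451507817065), np.float64(217.30516133699922))
(np.float64(283.06616933717356), np.float64(203.36247896069148))
```

View pics/wrist5.png

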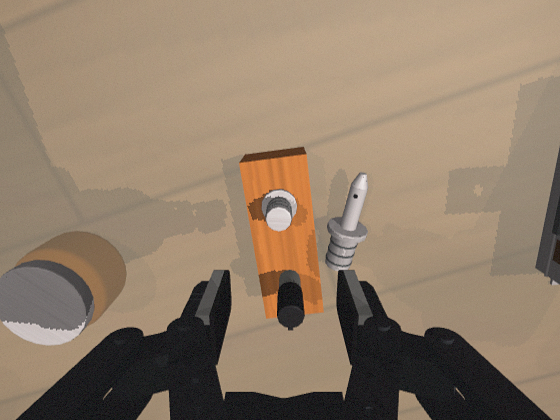

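The wrist view shows the wanted knob with its top at about (279,216), the pen cap at (290,300) and the spare pin at (350,225). I refine the knob position by mask.

Run:
```python
from h import *
o=manip.get_obs();im=cv2.imread("pics/wrist5.png")
hsv=cv2.cvtColor(im,cv2.COLOR_BGR2HSV)
m=((hsv[...,1]<60)&(hsv[...,2]>90)).astype(np.uint8);m2=np.zeros_like(m);m2[180:235,255:305]=m[180:235,255:305]
ys,xs=np.where(m2);print(xs.min(),xs.max(),ys.min(),ys.max())
for r in range(186,234,3):
    x=np.where(m2[r])[0]; print(r,(x.min(),x.max()) if len(x) else 0)
print(onz("wrist",279,217.5,.08,o))
crop("pics/wrist5.png","pics/c5.png",230,165,330,245,6)
```

```text
262 296 189 230
186 0
189 (np.int64(279), np.int64(281))
192 (np.int64(269), np.int64(288))
195 (np.int64(266), np.int64(292))
198 (np.int64(264), np.int64(294))
201 (np.int64(262), np.int64(295))
204 (np.int64(262), np.int64(296))
207 (np.int64(262), np.int64(296))
210 (np.int64(262), np.int64(295))
213 (np.int64(263), np.int64(295))
216 (np.int64(266), np.int64(292))
219 (np.int64(266), np.int64(291))
222 (np.int64(267), np.int64(290))
225 (np.int64(268), np.int64(289))
228 (np.int64(271), np.int64(286))
231 0
[ 0.45899775 -0.22018667  0.08      ]
```

View pics/c5.png

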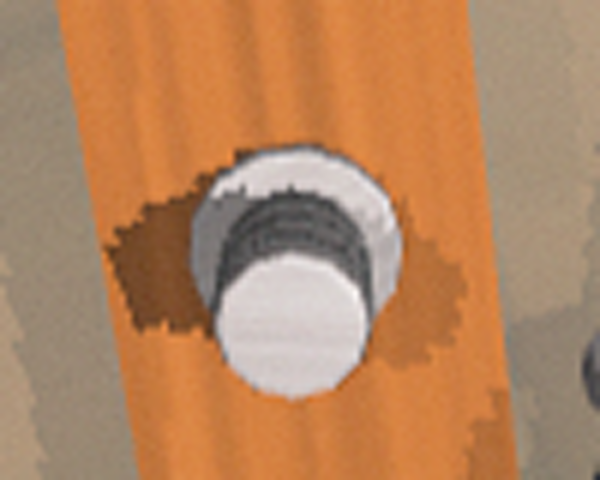

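```bash
python3 -m handwheel '[[[-0.001,-0.003,0.03,0,0,0,0.05],[-0.001,-0.003,0.07,0,0,0,0.05],[-0.001,-0.003,0.1,0,0,0,0.05],[-0.001,-0.003,0.12,0,0,0,0.05],[-0.001,-0.003,0.12,0,0,0,0.05]]]'
python3 -m handwheel '[[[0,0,0,0,0,0,0.01],[0,0,0,0,0,0,0.01],[0,0,0,0,0,0,0.01],[0,0,0,0,0,0,0.01],[0,0,0,0,0,0,0.01],[0,0,0,0,0,0,0.01]]]' 70
python3 - <<'E'
from h import *
cv2.imwrite("pics/wrist6.png",manip.camera("wrist"))
E
```

```text
clock: 5.05
position: [0.4593, -0.219, 0.0545]
ee_rot: [0.163, 0.987, 0.0, -0.001]
ft_force: [0.5, 0.3, 0.5]
grip_width: 0.588
clock: 5.8
position: [0.4603, -0.2207, 0.0567]
ee_rot: [0.164, 0.986, 0.0, 0.001]
ft_force: [-1.0, 1.0, 6.2]
grip_width: 0.209
```

View pics/wrist6.png

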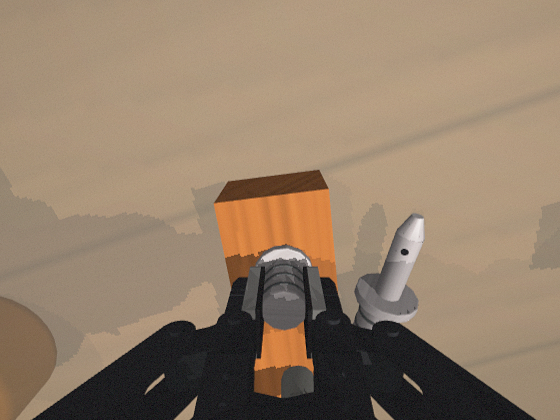

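The knob is between the pads, clear of the pen, and the tips rest on the collar. I lift.

```bash
python3 -m handwheel '[[[0,0,-0.03,0,0,0,0.01],[0,0,-0.07,0,0,0,0.01],[0,0,-0.11,0,0,0,0.01],[0,0,-0.135,0,0,0,0.01],[0,0,-0.135,0,0,0,0.01]]]'
python3 -m handwheel '[[[-0.008,0.045,0,0,0,0,0.01],[-0.016,0.09,0,0,0,0,0.01],[-0.024,0.135,0,0,0,0,0.01],[-0.032,0.18,0,0,0,0,0.01],[-0.04,0.215,0,0,0,0,0.01],[-0.042,0.232,0,0,0,0,0.01],[-0.042,0.232,0,0,0,0,0.01],[-0.042,0.232,0,0,0,0,0.01]]]'
python3 - <<'E'
from h import *
o=manip.get_obs();print(o["position"],o["ee_rot"])
cv2.imwrite("pics/wrist7.png",manip.camera("wrist"))
cv2.imwrite("pics/side7.png",manip.camera("side"))
cv2.imwrite("pics/scene7.png",manip.camera("scene"))
E
```

```text
clock: 6.48
position: [0.4604, -0.2209, 0.1925]
ee_rot: [0.164, 0.986, 0.0, 0.002]
ft_force: [-0.3, 0.4, -1.6]
grip_width: 0.202
clock: 7.48
position: [0.5735, -0.0167, 0.1902]
ee_rot: [0.165, 0.986, -0.0, -0.0]
ft_force: [0.2, 0.1, 0.1]
grip_width: 0.211
[ 0.57350516 -0.01669829  0.19015961] [ 1.65246713e-01  9.86252196e-01 -3.18399990e-04 -1.70251744e-04]
```

View pics/wrist7.png

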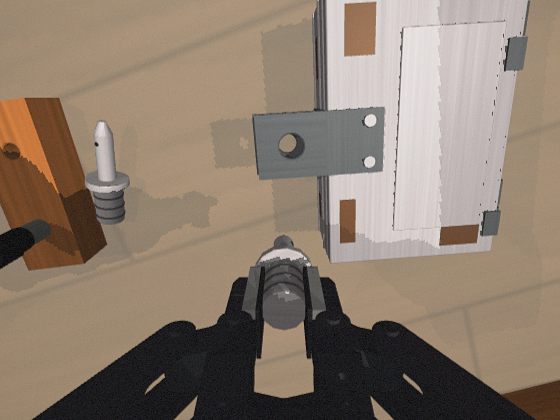

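View pics/side7.png

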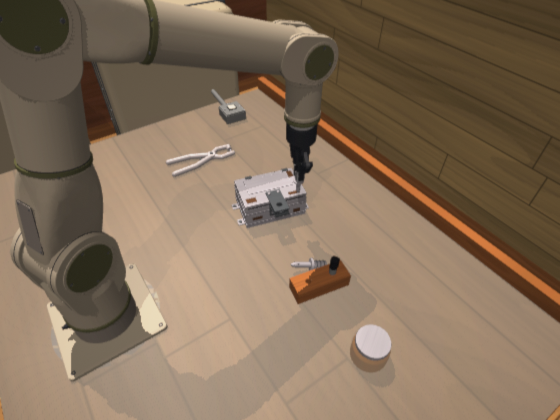

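The pin is held upright (knob 285,300, tip 284,240). The lid's lug hole is at about (291,145) and the box's lug shows through it. I measure both, and the pin's own axis.

Run:
```python
from h import *
crop("pics/wrist7.png","pics/c7.png",230,90,350,270,3.3)
crop("pics/wrist7.png","pics/c7b.png",265,120,320,170,10)
crop("pics/wrist7.png","pics/c7c.png",240,225,330,335,5)
```

```text
(no output)
```

View pics/c7b.png

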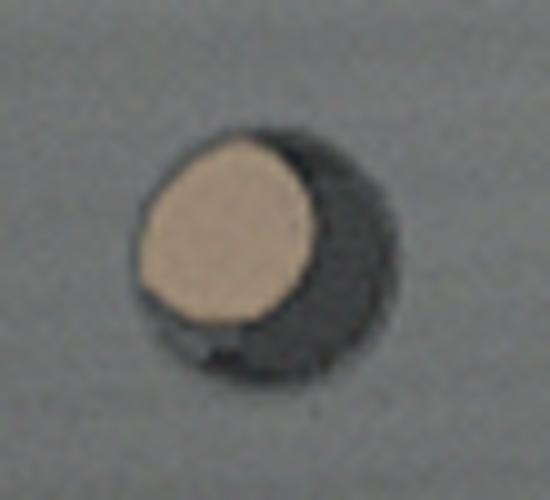

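View pics/c7c.png

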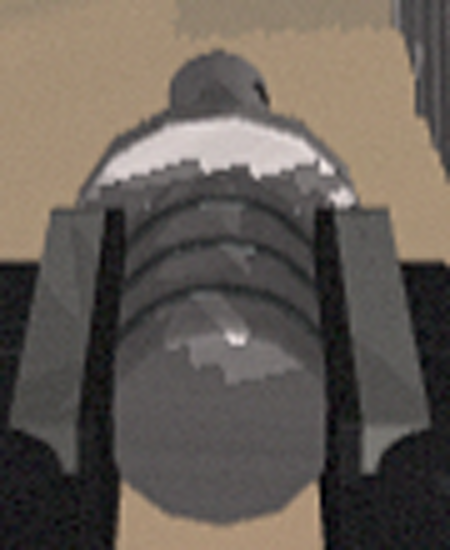

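Run:
```python
from h import *
o=manip.get_obs();p0=o["position"];Rm=R.from_quat(o["ee_rot"]).as_matrix()
h=onz("wrist",291.25,145.25,.098,o);print("lid hole",h,"tool",Rm.T@(h-p0))
print("lug corners")
for q in [(253,114),(384,108),(384,172),(258,179)]: print(onz("wrist",*q,.098,o))
for dz in (.0213,.0233,.0253):
    k=onz("wrist",283.6,309,p0[2]+dz,o);print("knobtop tool",Rm.T@(k-p0))
# predicted tip pixels for pin at tool x=0/2/-2mm
for dx in (-.002,0,.002):
    print(dx,[np.round(proj("wrist",p0+Rm@np.array([dx+r,0,z]),o),1) for r,z in ((.0025,.0537),(.006,.0447),(.015,-.0033-.0)if False else (.015,.0067),(0,-.0233))])
```

```text
lid hole [0.52541982 0.00576335 0.098     ] tool [0.05288638 0.00496577 0.09246971]
lug corners
[ 0.49773883 -0.01164866  0.098     ]
[0.52240129 0.07128244 0.098     ]
[0.56417806 0.06121157 0.098     ]
[ 0.54004612 -0.02391184  0.098     ]
knobtop tool [ 0.00071542 -0.00030054 -0.02130016]
knobtop tool [ 0.00209771 -0.00029901 -0.02330044]
knobtop tool [ 0.00347999 -0.00029749 -0.02530072]
-0.002 [array([284.1, 238.4]), array([284.1, 238.9]), array([284.2, 252.9]), array([284.3, 317.5])]
0 [array([284.1, 235.4]), array([284.1, 235.8]), array([284.2, 249.1]), array([284.3, 313.4])]
0.002 [array([284.1, 232.5]), array([284.1, 232.7]), array([284.2, 245.3]), array([284.3, 309.2])]
```

The hole comes out at (0.525, 0.005). This agrees with the side view to about 1.5 mm and with the middle of the lug. I go over it and lower until the tip is just above the lid's lug.

```bash
python3 -m handwheel '[[[0.03,0.002,0,0,0,0,0.01],[0.0525,0.004,0,0,0,0,0.01],[0.0525,0.004,0.015,0,0,0,0.01],[0.0525,0.004,0.024,0,0,0,0.01],[0.0525,0.004,0.024,0,0,0,0.01],[0.0525,0.004,0.024,0,0,0,0.01]]]'
python3 - <<'E'
from h import *
o=manip.get_obs();print(o["position"],o["ee_rot"])
cv2.imwrite("pics/wrist8.png",manip.camera("wrist"))
cv2.imwrite("pics/side8.png",manip.camera("side"))
cv2.imwrite("pics/scene8.png",manip.camera("scene"))
a=cv2.imread("pics/wrist8.png")[180:330,200:360];b=cv2.imread("pics/side8.png")[150:230,240:320];c=cv2.imread("pics/scene8.png")[150:230,260:340]
I=lambda x,s:cv2.resize(x,s,interpolation=cv2.INTER_CUBIC)
o=np.zeros((600,800,3),np.uint8);o[:450,:480]=I(a,(480,450));o[:300,490:790]=I(b,(300,300));o[300:,490:790]=I(c,(300,300));cv2.imwrite("pics/c8.png",o)
E
```

```text
clock: 8.38
position: [0.5262, 0.0057, 0.1663]
ee_rot: [0.164, 0.986, -0.0, 0.0]
ft_force: [0.1, -0.2, -0.7]
grip_width: 0.206
[0.52616829 0.0056927  0.16634683] [ 1.64442711e-01  9.86386625e-01 -1.37161603e-04  3.54331984e-05]
```

View pics/c8.png

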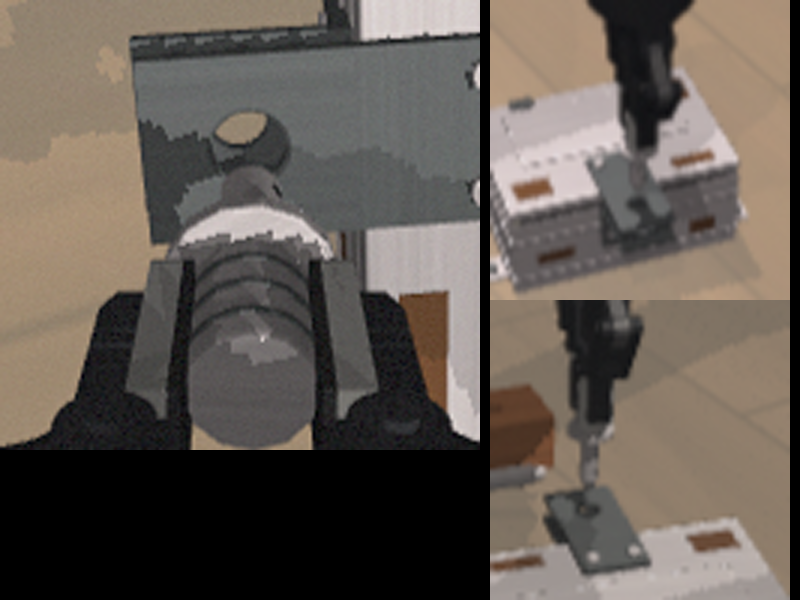

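```bash
python3 - <<'E'
from h import *
o=manip.get_obs();p0=o["position"];Rm=R.from_quat(o["ee_rot"]).as_matrix()
h=onz("wrist",282.7,229.4,.098,o);print(h,Rm.T@(h-p0))
E
python3 -m handwheel '[[[0.0005,-0.0015,0,0,0,0,0.01],[0.0005,-0.0015,0.01,0,0,0,0.01],[0.0005,-0.0015,0.02,0,0,0,0.01],[0.0005,-0.0015,0.026,0,0,0,0.01],[0.0005,-0.0015,0.026,0,0,0,0.01]]]' 90
```

```text
[0.52523729 0.00531856 0.098     ] [ 0.00066958 -0.00090579  0.0685422 ]
clock: 9.15
position: [0.5244, 0.0048, 0.1396]
ee_rot: [0.164, 0.986, -0.0, -0.001]
ft_force: [-0.8, 0.4, -0.9]
grip_width: 0.2
```

The tip is inside the lid's lug hole with no contact force. I continue down.

```bash
python3 -m handwheel '[[[-0.0005,0,0.005,0,0,0,0.01],[-0.0005,0,0.01,0,0,0,0.01],[-0.0005,0,0.015,0,0,0,0.01],[-0.0005,0,0.015,0,0,0,0.01]]]'
python3 - <<'E'
from h import *
cv2.imwrite("pics/wrist9.png",manip.camera("wrist"))
cv2.imwrite("pics/side9.png",manip.camera("side"))
cv2.imwrite("pics/scene9.png",manip.camera("scene"))
a=cv2.imread("pics/wrist9.png")[180:330,200:360];b=cv2.imread("pics/side9.png")[150:230,240:320];c=cv2.imread("pics/scene9.png")[150:230,260:340]
I=lambda x,s:cv2.resize(x,s,interpolation=cv2.INTER_CUBIC)
o=np.zeros((600,800,3),np.uint8);o[:450,:480]=I(a,(480,450));o[:300,490:790]=I(b,(300,300));o[300:,490:790]=I(c,(300,300));cv2.imwrite("pics/c9.png",o)
E
```

```text
clock: 9.65
position: [0.5252, 0.0042, 0.1249]
ee_rot: [0.164, 0.986, -0.0, -0.0]
ft_force: [0.1, -2.0, -1.3]
grip_width: 0.201
```

View pics/c9.png

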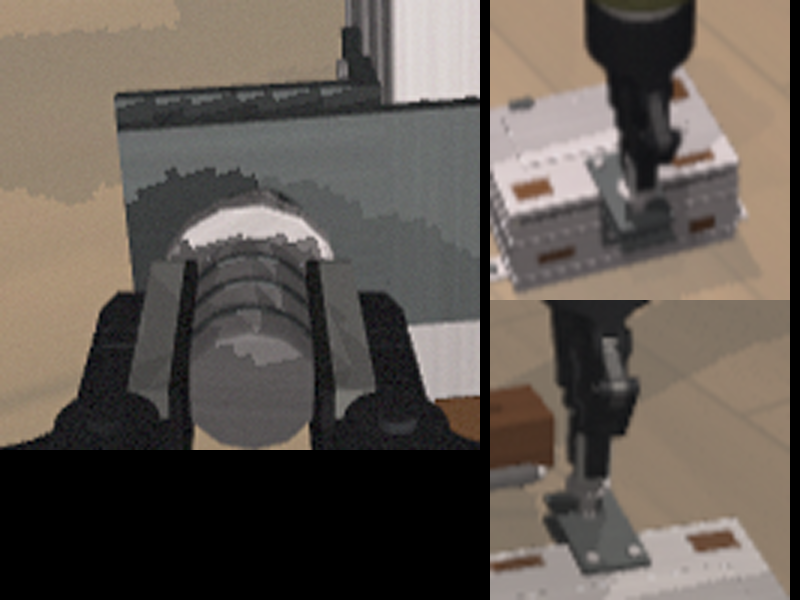

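The tip is about 9 mm below the top of the box's lug with about 2 N sideways, so it is through both holes. I continue to seat the collar.

```bash
python3 -m handwheel '[[[0,0,0.005,0,0,0,0.01],[0,0,0.01,0,0,0,0.01],[0,0,0.014,0,0,0,0.01],[0,0,0.018,0,0,0,0.01],[0,0,0.022,0,0,0,0.01],[0,0,0.022,0,0,0,0.01]]]'
```

```text
clock: 10.55
position: [0.5254, 0.0038, 0.1031]
ee_rot: [0.164, 0.986, -0.0, 0.0]
ft_force: [-0.8, -5.6, 0.7]
grip_width: 0.201
```

```bash
python3 -m handwheel '[[[0,-0.0012,0,0,0,0,0.01],[0,-0.0012,0.002,0,0,0,0.01],[0,-0.0012,0.002,0,0,0,0.01]]]'
python3 - <<'E'
from h import *
print(manip.get_obs()["ft_force"],manip.get_obs()["torque"])
n=10
for k in("wrist","side","scene"): cv2.imwrite(f"pics/{k}{n}.png",manip.camera(k))
a=cv2.imread(f"pics/wrist{n}.png")[180:330,200:360];b=cv2.imread(f"pics/side{n}.png")[160:220,250:310];c=cv2.imread(f"pics/scene{n}.png")[160:220,270:330]
I=lambda x,s:cv2.resize(x,s,interpolation=cv2.INTER_CUBIC)
o=np.zeros((600,800,3),np.uint8);o[:450,:480]=I(a,(480,450));o[:300,490:790]=I(b,(300,300));o[300:,490:790]=I(c,(300,300));cv2.imwrite(f"pics/c{n}.png",o)
E
```

```text
clock: 10.92
position: [0.5254, 0.0036, 0.1018]
ee_rot: [0.164, 0.986, 0.0, 0.001]
ft_force: [-1.0, -2.7, 5.9]
grip_width: 0.201
[-1.01682831 -2.73262428  5.87859769] [-0.74119028  0.09324352  0.02843434]
```

View pics/c10.png

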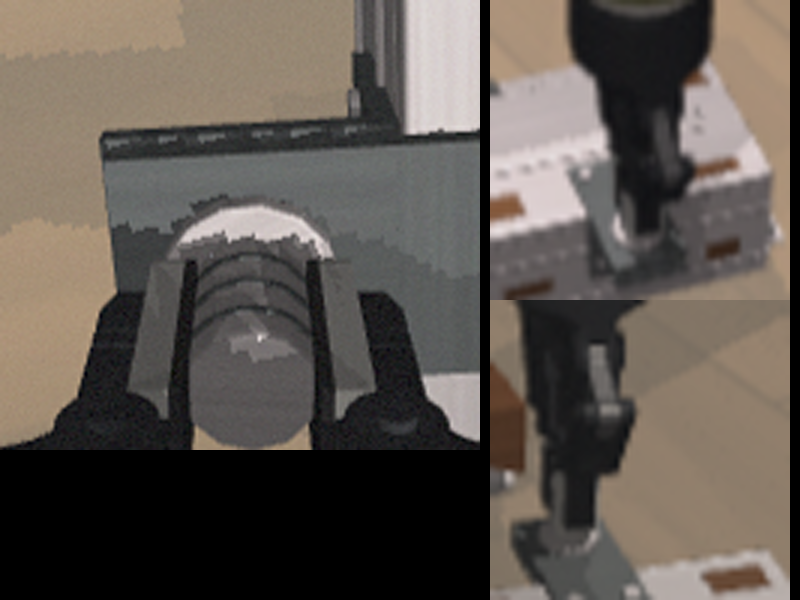

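The collar now bears on the lid's lug (Fz about 6 N). I press on in small steps to reach the hard stop.

```bash
python3 -m handwheel '[[[0,-0.0005,0.002,0,0,0,0.01],[0,-0.0005,0.002,0,0,0,0.01],[0,-0.0005,0.002,0,0,0,0.01]]]'
python3 -m handwheel '[[[0,0,0.002,0,0,0,0.01],[0,0,0.002,0,0,0,0.01],[0,0,0.002,0,0,0,0.01]]]'
python3 -m handwheel '[[[0,0,0.002,0,0,0,0.01],[0,0,0.002,0,0,0,0.01],[0,0,0.002,0,0,0,0.01]]]'
```

```text
clock: 11.45
position: [0.5256, 0.0035, 0.1014]
ee_rot: [0.164, 0.986, 0.001, 0.001]
ft_force: [-7.7, -2.4, 24.0]
grip_width: 0.2
clock: 11.82
position: [0.5258, 0.0034, 0.101]
ee_rot: [0.164, 0.986, 0.001, 0.001]
ft_force: [-16.5, -2.2, 42.9]
grip_width: 0.203
clock: 12.2
position: [0.526, 0.0034, 0.1006]
ee_rot: [0.164, 0.986, 0.002, 0.001]
ft_force: [-25.5, -4.2, 61.5]
grip_width: 0.2
```

The force climbs steeply with almost no travel at TCP z 0.101. That puts the collar at about 0.090, which is the shut height. I ease to about 30 N and check by picture.

```bash
python3 -m handwheel '[[[0,0,-0.003,0,0,0,0.01],[0,0,-0.003,0,0,0,0.01],[0,0,-0.003,0,0,0,0.01],[0,0,-0.003,0,0,0,0.01]]]'
python3 - <<'E'
from h import *
n=11
o=manip.get_obs();p0=o["position"];Rm=R.from_quat(o["ee_rot"]).as_matrix();print("tilt of tool rad",np.arccos(-Rm[2,2]))
for k in("wrist","side","scene"): cv2.imwrite(f"pics/{k}{n}.png",manip.camera(k))
a=cv2.imread(f"pics/wrist{n}.png")[180:330,200:360];b=cv2.imread(f"pics/side{n}.png")[150:230,230:310];c=cv2.imread(f"pics/scene{n}.png")[165:285,240:360]
I=lambda x,s:cv2.resize(x,s,interpolation=cv2.INTER_CUBIC)
q=np.zeros((600,800,3),np.uint8);q[:450,:480]=I(a,(480,450));q[:300,490:790]=I(b,(300,300));q[300:,490:790]=I(c,(300,300));cv2.imwrite(f"pics/c{n}.png",q)
E
```

```text
clock: 12.7
position: [0.5257, 0.0035, 0.1012]
ee_rot: [0.164, 0.986, 0.001, 0.001]
ft_force: [-11.9, -2.4, 33.7]
grip_width: 0.201
tilt of tool rad 0.0028761652642188564
```

View pics/c11.png

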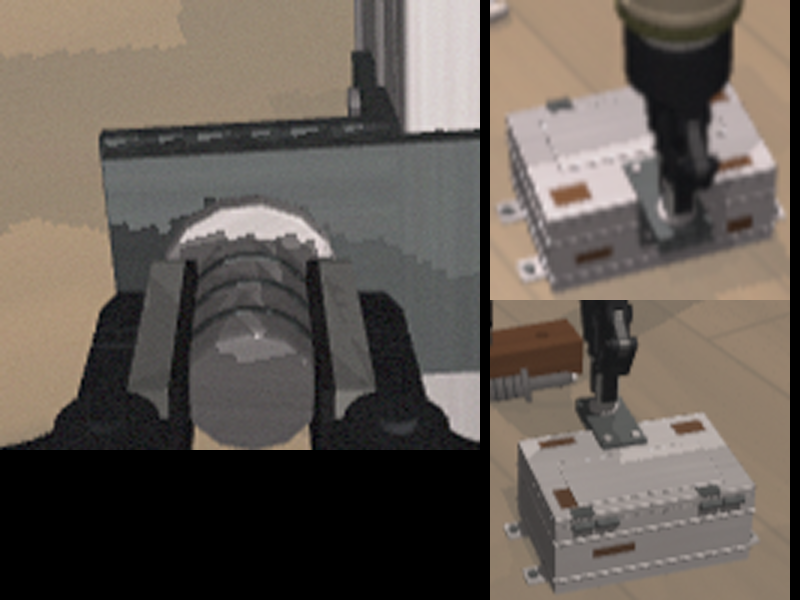

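View pics/wrist11.png

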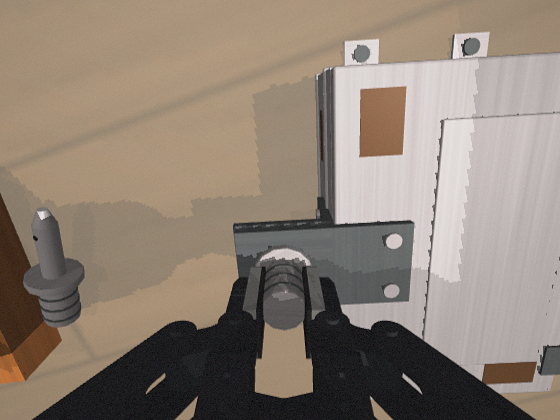

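View pics/scene11.png

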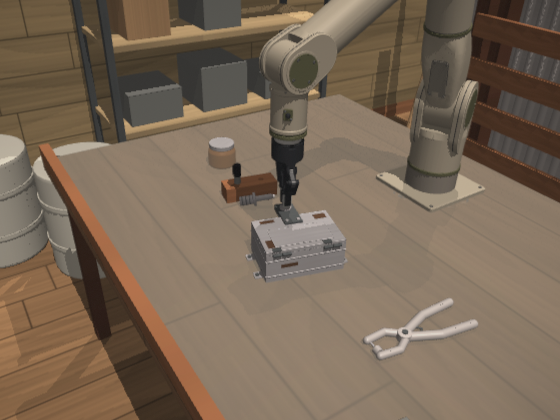

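The collar sits flat on the lug (wrist 284,257) and the lid looks level and shut. The pen, jar and applicator have not moved in the picture. I hand in while pressing.

Run:
```python
from h import *
print(manip.hand_in()); o=manip.get_obs(); print(o["clock"],o["position"],o["ft_force"],o["grip_width"])
```

```text
the job is handed in; nothing more can be done
None
the job is handed in; nothing more can be done
```

I swung the lid shut and took the smaller pin from the cedar block. I pushed it down through both lugs and handed in at about 12.9 s of the 51 s, still gripping the pin and pressing it down. The hand-in reports no verdict.

**Last checks:**
- **Down-force:** the pin presses at about 34 N. Under more force it barely moved, so the lid is on its hard stop.
- **Collar height:** about 90 mm above the shelf, estimated from the tool height. That matches the lid lug's shut height.
- **Tool tilt:** 0.003 rad. I did not measure the pin's own tilt, but it looked upright.
- **Grip:** set to 90 N, and the finger opening stayed steady.
- **Lid and loose items:** the pictures show the collar flat on the lug and the lid level. The pen, jar and applicator look unmoved.

**What did not quite agree:**
- About 12 N of sideways force remained at the end, and about 25 N while I pressed to 61 N before easing off. The pin may be leaning on the side of the hole.
- The finger opening read about 17 to 18 mm, although the knob is 20 mm across.
- The larger spare pin, which had been standing free on the shelf, fell over during the lid push. I saw no contact with it. It is lying beside the block, still on the shelf.

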